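# Reset the ratchet of a tilting work board and fold it flat

### The job

Fold the tilting work board down flat: take its steel handle, raise the board on through its notches and past the top one, easing it into the sprung yellow end stop only until the red pawl with the ball tips over backwards, and do not force the stop. Then, still holding the handle, lower the board gently until it lies flat on its rubber rests with the pawl dropped back in, without pressing it down, and let go. Work by the handle only: do not touch the red pawl, and leave the sensor units and the solder spool beside the stand where they are.

Things in the scene. Friction and masses are not known exactly. Their poses are not given: they have to be found in the camera images.
- stand: Grey steel base plate, 290 x 380 mm, fixed to the bench; carries board and ratchet. Origin: on the bench, mid-stand. x runs from the hinge side (near the robot) to the handle side, y left, z up. The board's hinge axis is parallel to y, 100 mm behind (-x) and 90 mm above the origin. The ratchet (toothed sector, red pawl, orange cam, yellow stop) is outside the board's +y edge, y = 140 to 195 mm.
- board_hinge (a point): Point on the board's hinge axis, in the middle of the board's width, 90 mm above the bench. Same axes as the stand.
- handle (a point): Middle of the handle bar, on its axis: round steel bar 12 mm thick, parallel to the hinge, 228 mm from it, 48 mm outside the board's far edge (40 mm clear gap), 120 mm free between its two arms, nothing under it; 90 mm above the bench when the board is flat. Moves with the board on a 228 mm circle about the hinge. It can turn between the fingers, so the tool may stay pointing down.
- board (a joint): Board angle, rad: 0 = flat on its rests, grows as the handle rises. Plywood 180 x 280 x 12 mm, blue mat, black fixture to 60 mm high; about 0.8 kg, 2.5 to 5 N at the handle, hinge lightly damped. The pawl stops it falling at about 0.17, 0.31 and 0.45; it starts on one of these. The pawl tips over somewhere from 0.68 to 1.03, set by the orange cam's hidden clamping.
- pawl (a joint): Red pawl angle, rad: 0 = in the rack; rocks 0 to 0.1 as teeth click past. Weighted: once the cam lifts it beyond about 0.25 it falls over backwards by itself within a second or so, to 0.66, and stays there clear of the teeth, so the board can go right down. In the last 0.3 rad of lowering the board pushes it back (under 2 N at the handle) and it falls in to 0.
- pawl_ball (a point): Centre of the red ball, 24 mm in diameter, on top of the pawl; it leans towards the hinge (-x) when the pawl is in and to +x when thrown over.
- stop: Yellow spring plunger, 18 mm wide, in an aluminium sleeve 172 mm behind (-x) and 180 mm left (+y) of its origin, the stand's. The cam strikes it about 2 degrees of board angle before the pawl tips. Felt at the handle as an extra 0.9 N per mm. The pawl tips at some 3 to 9 N extra, so lift slowly and pause there; above 45 N on the plunger, about 14 N extra at the handle, the stop is overloaded.
- rests: Two black rubber blocks, 22 x 22 mm, on which the flat board lies, 150 mm from the hinge axis, tops 84 mm above the bench. Origin: the stand's. More than 40 N on them (board pressed or dropped) is too hard.
- sensor_a: Loose bystander: black round sensor unit, 68 mm in diameter, 36 mm high, with two brass studs to 64 mm. Origin: centre of its underside.
- sensor_b: Loose bystander: same as sensor_a.
- spool: Loose bystander: solder spool with green flanges, standing, 68 mm in diameter, 56 mm high. Origin: centre of its underside.

How it is judged:
By the outcome, as a careful person would: the job done as asked, in the order asked, and still so for the second after the job is handed in, with the robot touching nothing.
It also fails if it takes over 64 s, if anything falls off the work surface, if the arm or the gripper's body presses on something with over 40 N, if the wrist force passes 120 N, or if a joint passes its speed limit or range.

### The arm

A 6-joint arm with a two-finger parallel gripper is mounted at the origin on the work surface. World frame = base frame: x ahead of the robot, y to its left, z up, the work surface at z = 0. Lengths are in m, angles in rad, forces in N, time in s.
With the tool pointing down it reaches from about 0.3 to 1 m from the base axis. Payload 5.1 kg.
Tool frame: the origin (TCP) lies at the very end of the fingers, on their centre line; the grasp point (between the pads) lies robot.pinch_z behind it (robot.pinch_z is the distance from the TCP to the grasp point, in m); z points along the fingers, y is the line along which they close (so a half turn about z gives the same grasp; the last joint's range is limited). The gripper opens to 95 mm and grips with 3 to 60 N. Pads are 20 mm wide; open, the fingers measure 119 mm over their backs; the gripper's body (75 mm by 180 mm) begins 59 mm behind the grasp point.
Start: joints at [1.049, 0.124, 1.65, -0, 1.367, -0.083], TCP at [0.276, 0.588, 0.177] pointing down, gripper open.
Joint ranges: [-2.61, 2.61], [-1.02, 2.33], [0.03, 2.71], [-1.35, 4.49], [0.32, 2.68], [-2.91, 2.91]. Speed limits (rad/s): [2.57, 2.57, 3.14, 3.14, 3.14, 3.14].

### API

Orientations are given as a unit quaternion [w, x, y, z].
In Python, from cell import sense, optics, order, robot gives the robot as it stands.
- The arm moves only by the tool drive_tool, never from a script. Its argument "deltas" is one flat list of numbers, 6 for each row, row after row: the shift along the world's x, y, z in normalised numbers (1 is 0.8 m), then the turn, a rotation vector about the world's x, y, z in a scale on which 1.0 is 90 degrees. In form: [x, y, z, wx, wy, wz, x, y, z, wx, wy, wz, ...]. A call has 1 to 20 rows; each row is the pose to reach, as a shift and turn from the pose commanded when the call began; what a row does not reach only later rows make up. A row lasts 1/10 s, in which the tool goes at most 50 mm and 8.59 degrees, less where a joint would pass 70% of its speed; a pose out of reach is approached as far as the arm can. No shift or turn number may pass 1 either way. A call with a gripper value outside its range is refused whole. "gripper" is the finger opening in m, from 0 to 0.0951, set as the call begins (left out, the last holds). The fingers move at their own pace and stop on an object; "grip_force" is the grip in N (left out, the last holds). Time passes only in rows, so rows that repeat a pose let the fingers close. It gives the time, the measured TCP pose, the force, the opening and the grip force at its end, in the units of the state.
- sense(): the state, without advancing time (a new reading comes with each control period).
- optics.camera(name): name is "scene" or "top" or "wrist"; returns (picture, depth): 400x640x3 uint8, red, green, blue; 400x640 float32, m along the optical axis (not along the pixel's ray), 0 where there is no reading.
- optics.get_calibration(name): a dict with "vfov" (degrees; the focal length in pixels is half the picture's height over the tangent of half this angle, whatever the lens; pixels are square), "cx", "cy" (the principal point, pixels), "T" (4x4, takes a point from camera to world coordinates). Camera axes: x right, y up, looking along -z (the intrinsics and any distortion apply to the point x, -y, -z); pixel columns grow to the right and rows downward; lengths in m; the calibration is good to about 2 mm. A picture is of the moment at which its call begins: read the wrist's pose just before it. get_calibration takes no time and is no camera call; for the wrist camera it gives the pose at the moment of the call.
- order.finish_job(): hands the job in; it is judged then, once.
Trained networks look in the newest picture that a camera, given by its name, has taken for a name from the list of things; names that differ only in an ending like _2 or _b are one class to them, and where a whole thing is asked for, a point or a joint stands for the part that bears it (a point fixed in the world has none). Each returns a list of dicts, best first, with "score" (0 to 1); they miss things now and then, are a little off and sometimes report something else, mostly with a low value. They report only what shows in the picture. A call takes as long as a camera call.
- optics.masks_of(label, camera): "pixels" (400x640 bool, what is visible of it) and "box" ([left, top, right, bottom] as shares, 0 to 1, of the picture: columns of its width, rows of its height, round what is visible of it).
- optics.pinpoint(label, camera): "position" ([row, column] as shares, 0 to 1, of the picture: columns of its width, rows of its height: a listed point, or the origin of a listed thing).
The state is a dict: "t": time; "q": joint angles; "dq": joint speeds; "joint_torque": joint torques, N m; "tcp_pos": TCP position; "eef_rot": TCP orientation; "wrist_force": force on the tool from outside, world axes, zero at the start; "moment": the same for the moment, N m; "gripper_width": finger opening in m; "grasp_force": force on a finger pad.
Only numpy, scipy, OpenCV 4.12 (cv2) and the standard library are available. Lean on these libraries where they do the work, as an engineer would, in place of code of your own. Each camera call takes 0.05 s, during which the arm holds its last target. There are 200 camera calls.

## Working session

There is one attempt and no reset: what is moved stays moved. The work goes in short steps, Python scripts to look and compute and a tool call to move; the robot and the scene stay as the last step left them, time stands still between calls to the robot, and variables do not carry over. Pictures are saved under pics/ and viewed, at most 10 in all, crops included, and the job is handed in when it is done.

Besides the shell and the picture viewer there is one more tool, called after "Emit:" as name(argument=value, ...) on one line, values as JSON. drive_tool: Moves the arm, as the interface text tells. Its arguments: {"type":"object","properties":{"deltas":{"type":"array","items":{"type":"number"}},"gripper":{"type":"number"},"grip_force":{"type":"number"}},"required":["deltas"]}

```bash
mkdir -p pics; cat > h.py <<'E'
import numpy as np, cv2
from cell import sense, optics, order, robot
def ray(cam,row,col):
    c=optics.get_calibration(cam); f=200/np.tan(np.radians(c['vfov']/2))
    d=np.array([(col-c['cx'])/f,-(row-c['cy'])/f,-1.]); T=np.array(c['T'])
    return T[:3,3],T[:3,:3]@d
def atz(cam,row,col,z):
    o,d=ray(cam,row,col); return o+d*(z-o[2])/d[2]
def atd(cam,row,col,dep):
    o,d=ray(cam,row,col); return o+d*dep
E
python3 - <<'E'
from h import *
print(robot.pinch_z, optics.get_calibration('scene').keys())
s=sense();print(s['t'],s['tcp_pos'],s['eef_rot'],s['wrist_force'])
for cam in ['scene','top']:
    p,d=optics.camera(cam); cv2.imwrite(f'pics/{cam}0.png',p[:,:,::-1])
    np.save(f'{cam}_d.npy',d)
    print(cam,np.array(optics.get_calibration(cam)['T'])[:3,3])
    for n in ['stand','board_hinge','handle','pawl_ball','sensor_a','spool','stop']:
        for r in optics.pinpoint(n,cam)[:3]:
            if r['score']<.2: continue
            a,b=r['position'][0]*400,r['position'][1]*640
            dd=d[min(399,int(a)),min(639,int(b))]
            z={'stand':0,'board_hinge':.09,'sensor_a':0,'spool':0}.get(n)
            print(n,round(r['score'],2),round(a),round(b),np.round(atd(cam,a,b,dd),3), z is not None and np.round(atz(cam,a,b,z),3))
E
```

```text
0.0188 dict_keys(['vfov', 'cx', 'cy', 'T'])
0.0 [0.27583128 0.5877819  0.17581206] [-2.97706351e-04  2.17642128e-01  9.76028106e-01 -9.76052048e-04] [-0.1639681  -0.68827424  0.20776735]
scene [ 0.68516034 -0.529571    1.08604045]
stand 0.64 233 320 [ 0.548 -0.073  0.137] [ 0.529 -0.007  0.   ]
board_hinge 0.94 203 290 [0.438 0.007 0.097] [0.436 0.011 0.09 ]
handle 0.96 219 365 [ 0.647 -0.015  0.163] False
pawl_ball 0.5 162 349 [0.558 0.157 0.146] False
sensor_a 0.98 310 260 [ 0.455 -0.278  0.037] [ 0.447 -0.269  0.   ]
sensor_a 0.75 331 310 [ 0.595 -0.295  0.067] [ 0.589 -0.279  0.   ]
sensor_a 0.47 160 348 [0.555 0.16  0.148] [0.534 0.269 0.   ]
spool 0.95 168 366 [0.598 0.242 0.02 ] [0.596 0.256 0.   ]
stop 0.46 231 322 [ 0.552 -0.068  0.14 ] False
top [0.39756479 0.05021616 1.06728682]
stand 0.63 207 336 [0.515 0.011 0.134] [0.531 0.005 0.   ]
board_hinge 0.84 238 333 [0.443 0.016 0.096] [0.444 0.016 0.09 ]
handle 0.83 147 349 [ 0.651 -0.019  0.165] False
pawl_ball 0.44 191 272 [0.549 0.161 0.145] False
sensor_a 0.77 239 438 [ 0.444 -0.252  0.056] [ 0.446 -0.269  0.   ]
sensor_a 0.62 188 441 [ 0.577 -0.267  0.047] [ 0.586 -0.281  0.   ]
spool 0.82 181 242 [0.59  0.25  0.053] [0.6   0.261 0.   ]
spool 0.31 148 351 [ 0.65  -0.023  0.165] [ 0.696 -0.037  0.   ]
```

View pics/scene0.png

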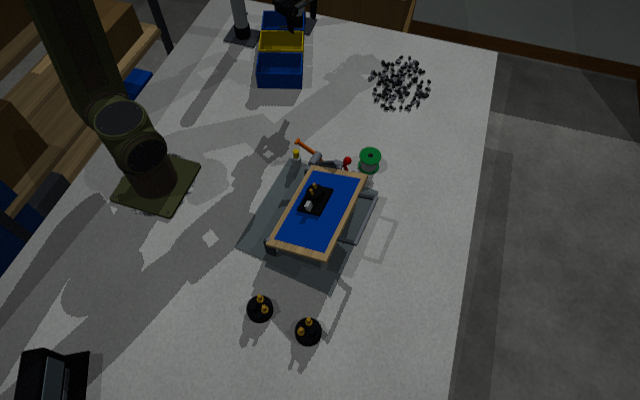

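View pics/top0.png

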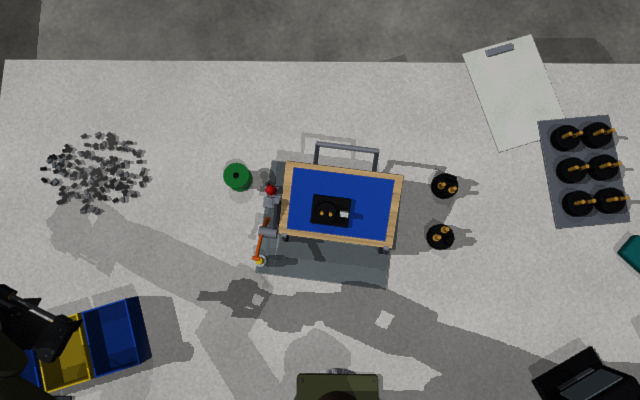

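The pictures show the board propped up, with the bar in top view from about (143,316) to (150,378). The sensors are at (187,445) and (236,440), the spool at (176,237) and the ball at (190,270). Next I'll fit the bar from depth.

```bash
python3 - <<'E'
from h import *
for cam,(r0,r1,c0,c1) in {'top':(132,166,305,390),'scene':(180,250,335,385)}.items():
    d=np.load(f'{cam}_d.npy')
    P=np.array([atd(cam,r,c,d[r,c]) for r in range(r0,r1) for c in range(c0,c1) if d[r,c]>0])
    # relative to approx hinge, yaw -8deg
    ex=np.array([np.cos(.142),-np.sin(.142),0])
    u=(P-[.441,.014,.09])@ex
    v=(P-[.441,.014,.09])@[np.sin(.142),np.cos(.142),0]
    Q=P[(u>.20)&(u<.25)&(abs(v)<.045)&(P[:,2]>.13)&(P[:,2]<.2)]
    print(cam,len(Q),Q.mean(0).round(4),np.median(Q,0).round(4))
    m=np.polyfit(Q[:,1],Q[:,0],1);print('dx/dy',m)
E
```

```text
top 201 [ 0.6508 -0.0161  0.1638] [ 0.6508 -0.0164  0.1642]
dx/dy [0.11891396 0.65269391]Traceback (most recent call last):
  File "<stdin>", line 4, in <module>
  File "h.py", line 10, in atd
    o,d=ray(cam,row,col); return o+d*dep
        ~~~^^^^^^^^^^^^^
  File "h.py", line 4, in ray
    c=optics.get_calibration(cam); f=200/np.tan(np.radians(c['vfov']/2))
ValueError: time passes only in moves, steps and waits
```

The rows are not in the units I measure in: shifts go in shares of 0.8 m and turns go in shares of 90 degrees. I convert before sending: -0.605 m / 0.8 = -0.7563, 0.375 m / 0.8 = 0.4688, -72 degrees / 90 = -0.8.

Emit:
drive_tool(deltas=[0, 0, 0.075, 0, 0, 0, 0.0375, -0.0375, 0.15, 0, 0, -0.0889, 0.075, -0.1, 0.175, 0, 0, -0.1778, 0.1125, -0.15, 0.175, 0, 0, -0.2667, 0.15, -0.2, 0.175, 0, 0, -0.3556, 0.1875, -0.25, 0.175, 0, 0, -0.4444, 0.225, -0.3, 0.175, 0, 0, -0.5333, 0.2625, -0.35, 0.175, 0, 0, -0.6222, 0.2875, -0.4, 0.175, 0, 0, -0.7111, 0.3125, -0.45, 0.175, 0, 0, -0.8, 0.35, -0.5, 0.175, 0, 0, -0.8, 0.375, -0.55, 0.175, 0, 0, -0.8, 0.4, -0.6, 0.175, 0, 0, -0.8, 0.425, -0.65, 0.175, 0, 0, -0.8, 0.45, -0.7, 0.175, 0, 0, -0.8, 0.4688, -0.75, 0.175, 0, 0, -0.8, 0.4688, -0.7563, 0.175, 0, 0, -0.8, 0.4688, -0.7563, 0.175, 0, 0, -0.8], gripper=0.05, grip_force=30)

```text
t: 2.6
tcp_pos: [0.6512, -0.0177, 0.3166]
eef_rot: [-0.0, 0.751, 0.661, -0.0]
wrist_force: [-0.5, 0.7, 0.5]
gripper_width: 0.0498
grasp_force: 0.0
```

```bash
python3 - <<'E'
from h import *
s=sense();print(s['t'],s['tcp_pos'],s['eef_rot'],s['wrist_force'],s['gripper_width'],s['q'])
c=optics.get_calibration('wrist'); T=np.array(c['T']); f=200/np.tan(np.radians(c['vfov']/2))
p,d=optics.camera('wrist'); cv2.imwrite('pics/w1.png',p[:,:,::-1])
for r in optics.pinpoint('handle','wrist')[:2]:
    a,b=r['position'][0]*400,r['position'][1]*640
    ray=T[:3,:3]@np.array([(b-c['cx'])/f,-(a-c['cy'])/f,-1]); dd=d[int(a),int(b)]
    print(r['score'],a,b,T[:3,3]+ray*dd, T[:3,3]+ray*(.16-T[2,3])/ray[2])
rr,cc=np.nonzero(d>0)
P=np.stack([(cc-c['cx'])/f,-(rr-c['cy'])/f,-np.ones(len(rr))],1)*d[rr,cc][:,None]
P=P@T[:3,:3].T+T[:3,3]
y=.125;ex=np.array([np.cos(y),-np.sin(y),0]);ey=np.array([np.sin(y),np.cos(y),0])
R=P-[.651,-.017,.16]
Q=P[(abs(R@ex)<.02)&(abs(R@ey)<.05)&(abs(R[:,2])<.012)]
print(len(Q),Q.mean(0),Q.max(0), np.polyfit(Q[:,1],Q[:,0],1))
E
```

```text
2.6 [ 0.65118355 -0.01774331  0.31659   ] [-4.63663000e-04  7.50543950e-01  6.60820350e-01 -1.73792765e-04] [-0.46267141  0.66015568  0.4608985 ] 0.04983849394227923 [-1.09802106e-01  7.87201618e-02  1.46835039e+00  3.67872249e-04
  1.59544161e+00  1.71804171e-02]
0.93 177.92 323.52 [ 0.65421028 -0.01279143  0.1666974 ] [ 0.65405389 -0.0141261   0.16      ]
722 [ 0.65299862 -0.01489977  0.16403165] [0.66403037 0.03305201 0.16693457] [0.11485793 0.65470998]
```

View pics/w1.png

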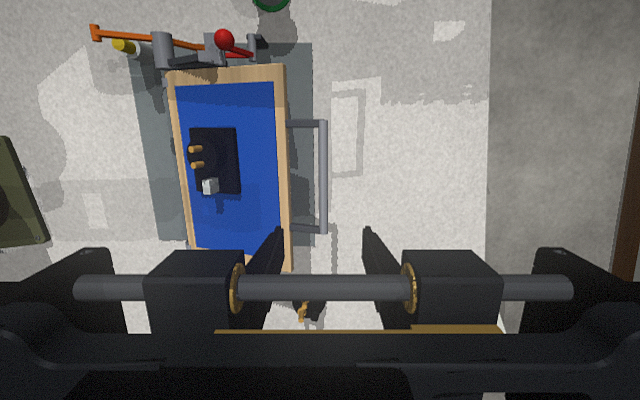

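The wrist view shows the bar upright at column 323, rows 120–232, between its arms and parallel to the pads. The ball is at (38,224). I'll descend and grip.

Converted, -0.175 m / 0.8 = -0.2188, 0.003 m / 0.8 = 0.0038.

Emit:
drive_tool(deltas=[0.0025, 0.0038, -0.0375, 0, 0, 0, 0.0025, 0.0038, -0.0875, 0, 0, 0, 0.0025, 0.0038, -0.125, 0, 0, 0, 0.0025, 0.0038, -0.1563, 0, 0, 0, 0.0025, 0.0038, -0.1813, 0, 0, 0, 0.0025, 0.0038, -0.2, 0, 0, 0, 0.0025, 0.0038, -0.2125, 0, 0, 0, 0.0025, 0.0038, -0.2188, 0, 0, 0, 0.0025, 0.0038, -0.2188, 0, 0, 0, 0.0025, 0.0038, -0.2188, 0, 0, 0])

```text
t: 3.7
tcp_pos: [0.6539, -0.0136, 0.1433]
eef_rot: [0.001, 0.75, 0.662, 0.001]
wrist_force: [1.0, -0.4, 0.6]
gripper_width: 0.05
grasp_force: 0.0
```

Emit:
drive_tool(deltas=[0, 0, 0, 0, 0, 0, 0, 0, 0, 0, 0, 0, 0, 0, 0, 0, 0, 0, 0, 0, 0, 0, 0, 0, 0, 0, 0, 0, 0, 0, 0, 0, 0, 0, 0, 0, 0, 0, 0, 0, 0, 0, 0, 0, 0, 0, 0, 0], gripper=0.0, grip_force=30)

```text
t: 4.5
tcp_pos: [0.6531, -0.0136, 0.142]
eef_rot: [-0.0, 0.75, 0.662, -0.0]
wrist_force: [0.8, -0.1, -0.1]
gripper_width: 0.0
grasp_force: 0.0
```

```bash
python3 - <<'E'
from h import *
print(sense()['gripper_width'])
for cam in ['wrist','scene']:
    p,d=optics.camera(cam); np.save(f'{cam}2.npy',d)
    if cam=='wrist': cv2.imwrite('pics/w2.png',p[:,:,::-1])
    else: cv2.imwrite('pics/s2.png',cv2.resize(p[130:290,220:460,::-1],None,fx=3,fy=3))
    for r in optics.pinpoint('handle',cam)[:2]: 
        a,b=r['position'][0]*400,r['position'][1]*640
        c=optics.get_calibration(cam)
        print(cam,r['score'],a,b,atd(cam,a,b,d[int(a),int(b)]))
E
```

```text
3.048521343402866e-05
wrist 0.74 233.07999999999998 324.288 [ 0.65695836 -0.00284686  0.18870434]
scene 0.74 219.60000000000002 365.824 [ 0.65002566 -0.01738656  0.16666315]
scene 0.67 203.28 291.008 [0.43990016 0.00675637 0.0982014 ]
```

View pics/s2.png

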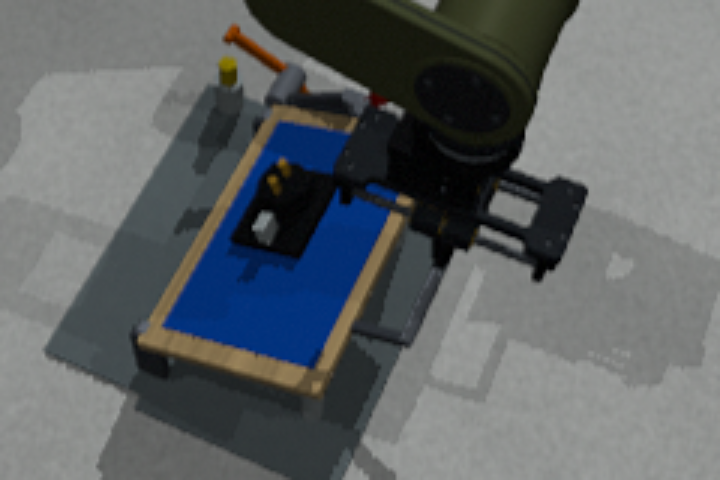

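View pics/w2.png

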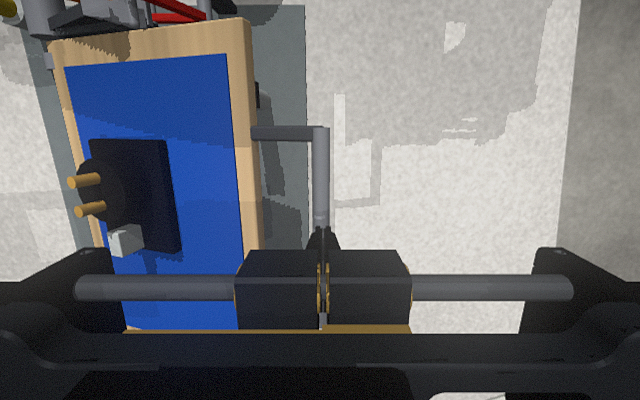

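```bash
python3 - <<'E'
from h import *
d=np.load('wrist2.npy'); c=optics.get_calibration('wrist'); T=np.array(c['T']); f=200/np.tan(np.radians(c['vfov']/2))
print(T.round(3),c['cx'],c['cy'])
for r in list(range(140,225,20))+list(range(222,252,3)):
    print(r,[(T[:3,3]+d[r,k]*(T[:3,:3]@np.array([(k-c['cx'])/f,-(r-c['cy'])/f,-1]))).round(3).tolist() for k in (318,322,326)])
E
```

```text
[[ 0.992  0.119  0.034  0.664]
 [-0.124  0.955  0.269  0.063]
 [-0.    -0.271  0.963  0.35 ]
 [ 0.     0.     0.     1.   ]] 322.68973913612143 199.95689703132282
140 [[0.66, 0.05, 0.166], [0.662, 0.05, 0.165], [0.665, 0.05, 0.164]]
160 [[0.658, 0.038, 0.165], [0.661, 0.037, 0.165], [0.663, 0.037, 0.165]]
180 [[0.656, 0.025, 0.165], [0.659, 0.025, 0.166], [0.662, 0.024, 0.164]]
200 [[0.655, 0.011, 0.165], [0.657, 0.011, 0.166], [0.66, 0.01, 0.163]]
220 [[0.653, -0.002, 0.166], [0.656, -0.003, 0.165], [0.658, -0.004, 0.164]]
222 [[0.653, -0.004, 0.165], [0.655, -0.004, 0.166], [0.658, -0.005, 0.165]]
225 [[0.652, -0.006, 0.165], [0.655, -0.006, 0.165], [0.658, -0.007, 0.164]]
228 [[0.653, -0.001, 0.184], [0.656, -0.002, 0.181], [0.658, -0.001, 0.185]]
231 [[0.653, -0.001, 0.19], [0.664, 0.063, 0.35], [0.658, -0.002, 0.189]]
234 [[0.654, -0.001, 0.195], [0.656, -0.003, 0.189], [0.658, -0.002, 0.193]]
237 [[0.654, -0.001, 0.198], [0.656, -0.003, 0.194], [0.658, -0.001, 0.2]]
240 [[0.654, -0.001, 0.202], [0.656, -0.003, 0.199], [0.658, -0.002, 0.202]]
243 [[0.654, -0.001, 0.206], [0.656, -0.002, 0.204], [0.658, -0.002, 0.206]]
246 [[0.654, -0.001, 0.211], [0.656, -0.003, 0.206], [0.658, -0.001, 0.211]]
249 [[0.654, -0.002, 0.212], [0.656, -0.003, 0.21], [0.658, -0.001, 0.214]]
```

```bash
python3 - <<'E'
from h import *
d=np.load('scene2.npy'); c=optics.get_calibration('scene'); T=np.array(c['T']); f=200/np.tan(np.radians(c['vfov']/2))
print('f',f)
for r in range(206,226):
    print(r,[(k,)+tuple((T[:3,3]+d[r,k]*(T[:3,:3]@np.array([(k-c['cx'])/f,-(r-c['cy'])/f,-1]))).round(3).tolist()) for k in (364,366,368)])
s=sense();print(s['t'],s['q'],s['tcp_pos'])
E
```

```text
f 419.64663074175667
206 [(364, 0.642, -0.047, 0.278), (366, 0.646, -0.044, 0.275), (368, 0.65, -0.046, 0.281)]
207 [(364, 0.642, -0.045, 0.27), (366, 0.645, -0.023, 0.236), (368, 0.651, -0.046, 0.276)]
208 [(364, 0.642, -0.045, 0.265), (366, 0.645, -0.023, 0.231), (368, 0.651, -0.047, 0.274)]
209 [(364, 0.641, -0.023, 0.225), (366, 0.646, -0.022, 0.225), (368, 0.652, -0.046, 0.268)]
210 [(364, 0.641, -0.022, 0.218), (366, 0.646, -0.024, 0.223), (368, 0.652, -0.046, 0.264)]
211 [(364, 0.642, -0.02, 0.211), (366, 0.646, -0.021, 0.213), (368, 0.651, -0.025, 0.223)]
212 [(364, 0.642, -0.023, 0.21), (366, 0.647, -0.022, 0.21), (368, 0.652, -0.024, 0.216)]
213 [(364, 0.643, -0.022, 0.204), (366, 0.647, -0.02, 0.203), (368, 0.652, -0.022, 0.209)]
214 [(364, 0.643, -0.022, 0.199), (366, 0.648, -0.022, 0.202), (368, 0.653, -0.024, 0.208)]
215 [(364, 0.644, -0.022, 0.195), (366, 0.648, -0.023, 0.198), (368, 0.653, -0.022, 0.201)]
216 [(364, 0.644, -0.022, 0.19), (366, 0.649, -0.021, 0.191), (368, 0.654, -0.023, 0.197)]
217 [(364, 0.645, -0.024, 0.189), (366, 0.649, -0.019, 0.183), (368, 0.654
[... 184 characters left out ...]
-0.011, 0.162)]
220 [(364, 0.646, -0.019, 0.165), (366, 0.651, -0.018, 0.166), (368, 0.65, 0.075, 0.003)]
221 [(364, 0.647, -0.022, 0.166), (366, 0.651, -0.02, 0.165), (368, 0.651, 0.073, -0.001)]
222 [(364, 0.647, -0.023, 0.163), (366, 0.652, -0.023, 0.165), (368, 0.652, 0.068, 0.004)]
223 [(364, 0.648, -0.028, 0.166), (366, 0.653, -0.025, 0.163), (368, 0.652, 0.068, -0.003)]
224 [(364, 0.649, -0.03, 0.164), (366, 0.648, 0.063, -0.002), (368, 0.653, 0.062, 0.002)]
225 [(364, 0.649, -0.031, 0.162), (366, 0.649, 0.057, 0.002), (368, 0.654, 0.06, -0.001)]
4.7 [-1.02950468e-01  1.54139600e-01  1.67635270e+00  7.95989597e-06
  1.31110617e+00  2.16879570e-02] [ 0.65317009 -0.01359489  0.14205615]
```

The pictures show the closed fingertips at z≈0.182 (wrist and scene depth agree). The bar top is at 0.166, so the real tips are about 40 mm higher than the reported TCP, and the fingers closed above the bar. I'll open, go down 40 mm and check again.

Converted, -0.04 m / 0.8 = -0.05, -0.037 m / 0.8 = -0.0463.

Emit:
drive_tool(deltas=[0, 0, 0, 0, 0, 0, 0, 0, 0, 0, 0, 0, 0, 0, 0, 0, 0, 0, 0, 0, 0, 0, 0, 0, 0, 0, 0, 0, 0, 0, 0, 0, -0.0125, 0, 0, 0, 0, 0, -0.025, 0, 0, 0, 0, 0, -0.0375, 0, 0, 0, 0, 0, -0.0463, 0, 0, 0, 0, 0, -0.05, 0, 0, 0, 0, 0, -0.05, 0, 0, 0], gripper=0.05)

```text
t: 5.8
tcp_pos: [0.6527, -0.0135, 0.1011]
eef_rot: [-0.001, 0.75, 0.662, -0.0]
wrist_force: [0.3, -0.2, 0.4]
gripper_width: 0.05
grasp_force: 0.0
```

Emit:
drive_tool(deltas=[0, 0, 0, 0, 0, 0, 0, 0, 0, 0, 0, 0, 0, 0, 0, 0, 0, 0, 0, 0, 0, 0, 0, 0, 0, 0, 0, 0, 0, 0, 0, 0, 0, 0, 0, 0, 0, 0, 0, 0, 0, 0], gripper=0.0, grip_force=30)

```text
t: 6.5
tcp_pos: [0.6519, -0.0134, 0.1017]
eef_rot: [-0.001, 0.75, 0.662, -0.001]
wrist_force: [-5.6, 1.2, 2.3]
gripper_width: 0.0116
grasp_force: 30.0
```

```bash
python3 - <<'E'
from h import *
s=sense();print(s['t'],s['tcp_pos'],s['wrist_force'],s['moment'],s['gripper_width'],s['grasp_force'])
c=optics.get_calibration('scene'); T=np.array(c['T']); f=200/np.tan(np.radians(c['vfov']/2))
p,d=optics.camera('scene')
for r in range(214,230):
    print(r,[(k,)+tuple((T[:3,3]+d[r,k]*(T[:3,:3]@np.array([(k-c['cx'])/f,-(r-c['cy'])/f,-1]))).round(3).tolist()) for k in (362,366)])
E
```

```text
6.5 [ 0.65187637 -0.01344107  0.10166553] [-5.61028971  1.19453658  2.26012221] [-0.05368177  1.04572018  0.03028097] 0.011554725410654604 30.00006526708603
214 [(362, 0.638, -0.022, 0.197), (366, 0.649, -0.041, 0.235)]
215 [(362, 0.639, -0.022, 0.191), (366, 0.65, -0.041, 0.231)]
216 [(362, 0.64, -0.023, 0.189), (366, 0.648, -0.007, 0.166)]
217 [(362, 0.64, -0.022, 0.182), (366, 0.649, -0.009, 0.165)]
218 [(362, 0.64, -0.021, 0.176), (366, 0.649, -0.013, 0.167)]
219 [(362, 0.641, -0.021, 0.172), (366, 0.65, -0.016, 0.168)]
220 [(362, 0.641, -0.019, 0.163), (366, 0.651, -0.019, 0.168)]
221 [(362, 0.642, -0.02, 0.159), (366, 0.651, -0.021, 0.167)]
222 [(362, 0.642, -0.025, 0.163), (366, 0.652, -0.021, 0.162)]
223 [(362, 0.643, -0.028, 0.164), (366, 0.653, -0.024, 0.161)]
224 [(362, 0.644, -0.031, 0.165), (366, 0.653, -0.024, 0.157)]
225 [(362, 0.645, -0.034, 0.164), (366, 0.654, -0.022, 0.148)]
226 [(362, 0.646, -0.038, 0.167), (366, 0.654, -0.022, 0.142)]
227 [(362, 0.646, -0.039, 0.163), (366, 0.655, -0.023, 0.14)]
228 [(362, 0.647, -0.042, 0.165), (366, 0.651, 0.048, 0.001)]
229 [(362, 0.648, -0.046, 0.167), (366, 0.652, 0.045, 0.001)]
```

```bash
cat > tab.py <<'E'
import numpy as np
def tab(a,b,n,yaw=-.12):
    for t in np.linspace(a,b,n+1)[1:]:
        dr=.228*(np.cos(t)-np.cos(a)); dz=.228*(np.sin(t)-np.sin(a))
        print(round(t,3),round(dr*np.cos(yaw),4),round(dr*np.sin(yaw),4),round(dz,4))
E
python3 -c "
from tab import tab
tab(.315,.455,7);print();tab(.455,.635,9);print();tab(.635,.675,4)"
```

```text
0.335 -0.0014 0.0002 0.0043
0.355 -0.003 0.0004 0.0086
0.375 -0.0046 0.0006 0.0129
0.395 -0.0063 0.0008 0.0171
0.415 -0.0081 0.001 0.0213
0.435 -0.0099 0.0012 0.0254
0.455 -0.0119 0.0014 0.0296

0.475 -0.002 0.0002 0.0041
0.495 -0.0041 0.0005 0.0081
0.515 -0.0063 0.0008 0.0121
0.535 -0.0086 0.001 0.016
0.555 -0.0109 0.0013 0.0199
0.575 -0.0134 0.0016 0.0238
0.595 -0.0159 0.0019 0.0276
0.615 -0.0184 0.0022 0.0313
0.635 -0.0211 0.0025 0.035

0.645 -0.0014 0.0002 0.0018
0.655 -0.0027 0.0003 0.0036
0.665 -0.0041 0.0005 0.0054
0.675 -0.0055 0.0007 0.0072
```

Lift the first 0.14 rad, with the 1.2 mm inward correction included.

Emit:
drive_tool(deltas=[-0.0015, 0.0003, 0, 0, 0, 0, -0.0033, 0.0004, 0.0054, 0, 0, 0, -0.0053, 0.0006, 0.0108, 0, 0, 0, -0.0073, 0.0009, 0.0161, 0, 0, 0, -0.0094, 0.0011, 0.0214, 0, 0, 0, -0.0116, 0.0014, 0.0266, 0, 0, 0, -0.0139, 0.0016, 0.0318, 0, 0, 0, -0.0164, 0.0019, 0.037, 0, 0, 0, -0.0164, 0.0019, 0.037, 0, 0, 0, -0.0164, 0.0019, 0.037, 0, 0, 0])

```text
t: 7.55
tcp_pos: [0.6402, -0.012, 0.1323]
eef_rot: [0.0, 0.75, 0.662, 0.0]
wrist_force: [0.3, 0.7, -1.5]
gripper_width: 0.0113
grasp_force: 30.0
```

Converted, 0.0313 m / 0.8 = 0.0391, 0.0276 m / 0.8 = 0.0345.

Emit:
drive_tool(deltas=[-0.0025, 0.0003, 0.0051, 0, 0, 0, -0.0051, 0.0006, 0.0101, 0, 0, 0, -0.0079, 0.001, 0.0151, 0, 0, 0, -0.0108, 0.0013, 0.02, 0, 0, 0, -0.0136, 0.0016, 0.0249, 0, 0, 0, -0.0168, 0.002, 0.0298, 0, 0, 0, -0.0199, 0.0024, 0.0345, 0, 0, 0, -0.023, 0.0028, 0.0391, 0, 0, 0, -0.023, 0.0028, 0.0391, 0, 0, 0, -0.023, 0.0028, 0.0391, 0, 0, 0])

```text
t: 8.55
tcp_pos: [0.6224, -0.0099, 0.1641]
eef_rot: [0.001, 0.75, 0.662, 0.001]
wrist_force: [4.9, 1.4, -0.7]
gripper_width: 0.0114
grasp_force: 30.0
```

```bash
cat >> tab.py <<'E'
def rep(cam=True):
    from h import sense,optics
    s=sense(); p=s['tcp_pos']; F=s['wrist_force']
    t=np.arcsin((p[2]+.058-.09)/.228); fr=F[0]*.993-F[1]*.12
    print('t',s['t'],'th',round(t,4),'Ft',round(-fr*np.sin(t)+F[2]*np.cos(t),2),'Fr',round(fr*np.cos(t)+F[2]*np.sin(t),2))
    if cam:
        for cn in ('top','wrist'):
            c=optics.get_calibration(cn);T=np.array(c['T']);f=200/np.tan(np.radians(c['vfov']/2))
            im,d=optics.camera(cn)
            q=im.astype(int); m=(q[:,:,0]>90)&(q[:,:,1]<50)&(q[:,:,2]<60)&(d>0)
            rr,cc=np.nonzero(m)
            P=np.stack([(cc-c['cx'])/f,-(rr-c['cy'])/f,-np.ones(len(rr))],1)*d[rr,cc][:,None]@T[:3,:3].T+T[:3,3]
            k=(abs(P[:,0]-.53)<.13)&(abs(P[:,1]-.17)<.06); P=P[k]
            if len(P): i=P[:,2]>P[:,2].max()-.015; print(cn,'red',len(P),'top pts',P[i].mean(0).round(3))
    return t
E
python3 -c "
from tab import *
t=rep(); tab(t,t+.045,5); print(); tab(t+.045,t+.09,5)"
```

```text
t 8.55 th 0.618 Ft -3.28 Fr 3.45
top red 65 top pts [0.552 0.169 0.145]
wrist red 44 top pts [0.553 0.164 0.105]
0.627 -0.0012 0.0001 0.0017
0.636 -0.0024 0.0003 0.0033
0.645 -0.0036 0.0004 0.005
0.654 -0.0048 0.0006 0.0066
0.663 -0.0061 0.0007 0.0082

0.672 -0.0013 0.0002 0.0016
0.681 -0.0025 0.0003 0.0032
0.69 -0.0038 0.0005 0.0048
0.699 -0.0051 0.0006 0.0064
0.708 -0.0064 0.0008 0.0079
```

Converted, 0.0082 m / 0.8 = 0.0103, 0.0066 m / 0.8 = 0.0083.

Emit:
drive_tool(deltas=[-0.0005, 0, 0.0021, 0, 0, 0, -0.002, 0.0003, 0.0041, 0, 0, 0, -0.0035, 0.0004, 0.0063, 0, 0, 0, -0.005, 0.0006, 0.0083, 0, 0, 0, -0.0066, 0.0008, 0.0103, 0, 0, 0, -0.0066, 0.0008, 0.0103, 0, 0, 0, -0.0066, 0.0008, 0.0103, 0, 0, 0])

```text
t: 9.35
tcp_pos: [0.617, -0.0092, 0.1718]
eef_rot: [0.001, 0.75, 0.662, 0.001]
wrist_force: [5.4, 2.2, 0.1]
gripper_width: 0.0112
grasp_force: 30.0
```

```bash
python3 -c "
from tab import *
t=rep(0)"
```

```text
t 9.35 th 0.6602 Ft -3.02 Fr 4.13
```

Converted, 0.0079 m / 0.8 = 0.0099, 0.0064 m / 0.8 = 0.008.

Emit:
drive_tool(deltas=[-0.0005, 0, 0.002, 0, 0, 0, -0.0018, 0.0001, 0.004, 0, 0, 0, -0.0033, 0.0003, 0.006, 0, 0, 0, -0.0048, 0.0004, 0.008, 0, 0, 0, -0.0063, 0.0005, 0.0099, 0, 0, 0, -0.0063, 0.0005, 0.0099, 0, 0, 0, -0.0063, 0.0005, 0.0099, 0, 0, 0])

```text
t: 10.05
tcp_pos: [0.6114, -0.0086, 0.179]
eef_rot: [-0.0, 0.75, 0.662, 0.0]
wrist_force: [3.7, 2.9, -1.5]
gripper_width: 0.0113
grasp_force: 30.0
```

```bash
python3 -c "
from tab import *
t=rep(); tab(t,t+.045,5)"
```

```text
t 10.05 th 0.7009 Ft -3.25 Fr 1.56
top red 67 top pts [0.552 0.169 0.144]
wrist red 69 top pts [0.553 0.16  0.144]
0.71 -0.0013 0.0002 0.0016
0.719 -0.0027 0.0003 0.0031
0.728 -0.004 0.0005 0.0047
0.737 -0.0054 0.0006 0.0062
0.746 -0.0067 0.0008 0.0077
```

Converted, 0.0077 m / 0.8 = 0.0096, 0.0062 m / 0.8 = 0.0078.

Emit:
drive_tool(deltas=[-0.0015, 0.0005, 0.002, 0, 0, 0, -0.0031, 0.001, 0.0039, 0, 0, 0, -0.0048, 0.0013, 0.0059, 0, 0, 0, -0.0064, 0.0015, 0.0078, 0, 0, 0, -0.0079, 0.0018, 0.0096, 0, 0, 0, -0.0079, 0.0018, 0.0096, 0, 0, 0, -0.0079, 0.0018, 0.0096, 0, 0, 0])

```text
t: 10.85
tcp_pos: [0.605, -0.0078, 0.1869]
eef_rot: [0.0, 0.75, 0.662, -0.0]
wrist_force: [4.2, 0.9, -1.1]
gripper_width: 0.0113
grasp_force: 30.0
```

```bash
python3 -c "
from tab import *
t=rep(); tab(t,t+.045,5)"
```

```text
t 10.85 th 0.7471 Ft -3.58 Fr 2.17
top red 63 top pts [0.552 0.169 0.144]
wrist red 192 top pts [0.576 0.134 0.207]
0.756 -0.0014 0.0002 0.0015
0.765 -0.0028 0.0003 0.003
0.774 -0.0042 0.0005 0.0045
0.783 -0.0056 0.0007 0.0059
0.792 -0.0071 0.0009 0.0074
```

Emit:
drive_tool(deltas=[-0.0015, 0.0003, 0.0019, 0, 0, 0, -0.0033, 0.0005, 0.0038, 0, 0, 0, -0.0049, 0.0008, 0.0056, 0, 0, 0, -0.0065, 0.001, 0.0074, 0, 0, 0, -0.0083, 0.0013, 0.0093, 0, 0, 0, -0.0083, 0.0013, 0.0093, 0, 0, 0, -0.0083, 0.0013, 0.0093, 0, 0, 0])

```text
t: 11.65
tcp_pos: [0.5983, -0.0069, 0.1943]
eef_rot: [0.0, 0.75, 0.662, -0.0]
wrist_force: [2.5, -2.0, 0.8]
gripper_width: 0.011
grasp_force: 30.0
```

```bash
python3 -c "
from tab import *
t=rep(); tab(t,t+.045,5)"
```

```text
t 11.65 th 0.7923 Ft -1.35 Fr 2.44
top red 66 top pts [0.552 0.169 0.145]
wrist red 290 top pts [0.57  0.135 0.211]
0.801 -0.0015 0.0002 0.0014
0.81 -0.0029 0.0004 0.0029
0.819 -0.0044 0.0005 0.0043
0.828 -0.0059 0.0007 0.0057
0.837 -0.0074 0.0009 0.007
```

Converted, 0.007 m / 0.8 = 0.0088, -0.0069 m / 0.8 = -0.0086.

Emit:
drive_tool(deltas=[-0.0016, 0.0001, 0.0018, 0, 0, 0, -0.0033, 0.0003, 0.0036, 0, 0, 0, -0.005, 0.0005, 0.0054, 0, 0, 0, -0.0069, 0.0008, 0.0071, 0, 0, 0, -0.0086, 0.001, 0.0088, 0, 0, 0, -0.0086, 0.001, 0.0088, 0, 0, 0, -0.0086, 0.001, 0.0088, 0, 0, 0])

```text
t: 12.45
tcp_pos: [0.5915, -0.0061, 0.2013]
eef_rot: [0.0, 0.75, 0.662, -0.0]
wrist_force: [2.0, -3.6, -0.1]
gripper_width: 0.0114
grasp_force: 30.0
```

```bash
python3 -c "
from tab import *
t=rep(); tab(t,t+.03,3)"
```

```text
t 12.45 th 0.837 Ft -1.86 Fr 1.57
top red 68 top pts [0.552 0.169 0.144]
wrist red 343 top pts [0.571 0.135 0.221]
0.847 -0.0017 0.0002 0.0015
0.857 -0.0034 0.0004 0.003
0.867 -0.0051 0.0006 0.0045
```

Converted, -0.0075 m / 0.8 = -0.0094, -0.0002 m / 0.8 = -0.0003.

Emit:
drive_tool(deltas=[-0.002, -0.0003, 0.0018, 0, 0, 0, -0.004, -0.0004, 0.0035, 0, 0, 0, -0.0059, -0.0004, 0.0053, 0, 0, 0, -0.0078, -0.0004, 0.0069, 0, 0, 0, -0.0094, -0.0004, 0.0083, 0, 0, 0, -0.0094, -0.0004, 0.0083, 0, 0, 0, -0.0094, -0.0004, 0.0083, 0, 0, 0])

```text
t: 13.25
tcp_pos: [0.5844, -0.0052, 0.2081]
eef_rot: [-0.0, 0.75, 0.662, 0.001]
wrist_force: [5.1, 1.2, 1.1]
gripper_width: 0.0107
grasp_force: 30.0
```

```bash
python3 -c "
from tab import *
t=rep(); tab(t,t+.03,3)"
```

```text
t 13.25 th 0.8824 Ft -3.12 Fr 3.98
top red 71 top pts [0.556 0.169 0.145]
wrist red 331 top pts [0.564 0.136 0.226]
0.892 -0.0018 0.0002 0.0014
0.902 -0.0035 0.0004 0.0029
0.912 -0.0053 0.0006 0.0043
```

The ball has begun to move, so from here I take small steps.

Converted, 0.0028 m / 0.8 = 0.0035, 0.0014 m / 0.8 = 0.0018.

Emit:
drive_tool(deltas=[-0.0008, 0.0001, 0.0018, 0, 0, 0, -0.0028, 0.0004, 0.0035, 0, 0, 0, -0.0028, 0.0004, 0.0035, 0, 0, 0, -0.0028, 0.0004, 0.0035, 0, 0, 0, -0.0028, 0.0004, 0.0035, 0, 0, 0])

```text
t: 13.85
tcp_pos: [0.5818, -0.005, 0.2104]
eef_rot: [-0.001, 0.75, 0.662, 0.0]
wrist_force: [3.2, 3.8, -0.0]
gripper_width: 0.0116
grasp_force: 30.0
```

```bash
python3 -c "
from tab import *
t=rep(); tab(t,t+.03,3)"
```

```text
t 13.85 th 0.8985 Ft -2.12 Fr 1.68
top red 71 top pts [0.558 0.168 0.146]
wrist red 329 top pts [0.563 0.136 0.229]
0.909 -0.0018 0.0002 0.0014
0.919 -0.0036 0.0004 0.0028
0.929 -0.0054 0.0006 0.0042
```

Converted, -0.0034 m / 0.8 = -0.0043, 0.0028 m / 0.8 = 0.0035.

Emit:
drive_tool(deltas=[-0.0023, 0.0005, 0.0018, 0, 0, 0, -0.0043, 0.001, 0.0035, 0, 0, 0, -0.0043, 0.001, 0.0035, 0, 0, 0, -0.0043, 0.001, 0.0035, 0, 0, 0, -0.0043, 0.001, 0.0035, 0, 0, 0])

```text
t: 14.45
tcp_pos: [0.5784, -0.0046, 0.2132]
eef_rot: [-0.0, 0.75, 0.662, 0.0]
wrist_force: [4.2, 4.2, 0.1]
gripper_width: 0.0114
grasp_force: 30.0
```

```bash
python3 -c "
from tab import *
t=rep(); tab(t,t+.03,3)"
```

```text
t 14.45 th 0.9187 Ft -2.87 Fr 2.36
top red 74 top pts [0.559 0.168 0.146]
wrist red 372 top pts [0.563 0.165 0.146]
0.929 -0.0018 0.0002 0.0014
0.939 -0.0036 0.0004 0.0027
0.949 -0.0055 0.0007 0.0041
```

Converted, -0.0033 m / 0.8 = -0.0041, 0.0027 m / 0.8 = 0.0034.

Emit:
drive_tool(deltas=[-0.002, 0.0006, 0.0018, 0, 0, 0, -0.0041, 0.0011, 0.0034, 0, 0, 0, -0.0041, 0.0011, 0.0034, 0, 0, 0, -0.0041, 0.0011, 0.0034, 0, 0, 0, -0.0041, 0.0011, 0.0034, 0, 0, 0, -0.0041, 0.0011, 0.0034, 0, 0, 0])

```text
t: 15.15
tcp_pos: [0.5751, -0.0042, 0.216]
eef_rot: [0.0, 0.75, 0.662, -0.0]
wrist_force: [3.1, 0.9, -0.7]
gripper_width: 0.0111
grasp_force: 30.0
```

```bash
python3 -c "
from tab import *
t=rep(); tab(t,t+.03,3)"
```

```text
t 15.15 th 0.9387 Ft -2.79 Fr 1.13
top red 74 top pts [0.563 0.168 0.146]
wrist red 424 top pts [0.565 0.165 0.147]
0.949 -0.0018 0.0002 0.0013
0.959 -0.0037 0.0004 0.0027
0.969 -0.0055 0.0007 0.004
```

Converted, -0.0035 m / 0.8 = -0.0044, 0.0027 m / 0.8 = 0.0034.

Emit:
drive_tool(deltas=[-0.0021, 0.0004, 0.0016, 0, 0, 0, -0.0044, 0.0006, 0.0034, 0, 0, 0, -0.0044, 0.0006, 0.0034, 0, 0, 0, -0.0044, 0.0006, 0.0034, 0, 0, 0, -0.0044, 0.0006, 0.0034, 0, 0, 0, -0.0044, 0.0006, 0.0034, 0, 0, 0])

```text
t: 15.85
tcp_pos: [0.5716, -0.0037, 0.2189]
eef_rot: [0.0, 0.75, 0.662, -0.0]
wrist_force: [3.8, -0.6, 0.7]
gripper_width: 0.0111
grasp_force: 30.0
```

```bash
python3 -c "
from tab import *
t=rep(); tab(t,t+.03,3)"
```

```text
t 15.85 th 0.9606 Ft -2.81 Fr 2.78
top red 84 top pts [0.565 0.168 0.146]
wrist red 451 top pts [0.567 0.165 0.147]
0.971 -0.0019 0.0002 0.0013
0.981 -0.0037 0.0005 0.0026
0.991 -0.0056 0.0007 0.0038
```

Converted, -0.0034 m / 0.8 = -0.0043, 0.0026 m / 0.8 = 0.0033.

Emit:
drive_tool(deltas=[-0.002, 0.0003, 0.0016, 0, 0, 0, -0.0043, 0.0005, 0.0033, 0, 0, 0, -0.0043, 0.0005, 0.0033, 0, 0, 0, -0.0043, 0.0005, 0.0033, 0, 0, 0, -0.0043, 0.0005, 0.0033, 0, 0, 0, -0.0043, 0.0005, 0.0033, 0, 0, 0])

```text
t: 16.55
tcp_pos: [0.5683, -0.0033, 0.2214]
eef_rot: [0.0, 0.75, 0.662, -0.0]
wrist_force: [2.5, -2.9, 0.2]
gripper_width: 0.0114
grasp_force: 30.0
```

```bash
python3 -c "
from tab import *
t=rep(); tab(t,t+.03,3)"
```

```text
t 16.55 th 0.9806 Ft -2.22 Fr 1.77
top red 88 top pts [0.567 0.168 0.146]
wrist red 460 top pts [0.569 0.165 0.147]
0.991 -0.0019 0.0002 0.0013
1.001 -0.0038 0.0005 0.0025
1.011 -0.0057 0.0007 0.0037
```

Emit:
drive_tool(deltas=[-0.0023, -0.0003, 0.0016, 0, 0, 0, -0.0045, -0.0003, 0.0031, 0, 0, 0, -0.0045, -0.0003, 0.0031, 0, 0, 0, -0.0045, -0.0003, 0.0031, 0, 0, 0, -0.0045, -0.0003, 0.0031, 0, 0, 0, -0.0045, -0.0003, 0.0031, 0, 0, 0, -0.0045, -0.0003, 0.0031, 0, 0, 0, -0.0045, -0.0003, 0.0031, 0, 0, 0])

```text
t: 17.45
tcp_pos: [0.5652, -0.0029, 0.2238]
eef_rot: [0.0, 0.75, 0.662, 0.001]
wrist_force: [5.7, -0.6, -0.7]
gripper_width: 0.011
grasp_force: 30.0
```

```bash
python3 -c "
from tab import *
t=rep(); tab(t,t+.03,3)"
```

```text
t 17.45 th 0.9993 Ft -5.17 Fr 2.51
top red 90 top pts [0.57  0.168 0.146]
wrist red 454 top pts [0.571 0.164 0.147]
1.009 -0.0019 0.0002 0.0012
1.019 -0.0038 0.0005 0.0024
1.029 -0.0058 0.0007 0.0036
```

Converted, -0.0018 m / 0.8 = -0.0023, -0.001 m / 0.8 = -0.0013.

Emit:
drive_tool(deltas=[-0.0013, 0.0001, 0.0009, 0, 0, 0, -0.0023, 0.0003, 0.0016, 0, 0, 0, -0.0023, 0.0003, 0.0016, 0, 0, 0, -0.0023, 0.0003, 0.0016, 0, 0, 0, -0.0023, 0.0003, 0.0016, 0, 0, 0, -0.0023, 0.0003, 0.0016, 0, 0, 0, -0.0023, 0.0003, 0.0016, 0, 0, 0, -0.0023, 0.0003, 0.0016, 0, 0, 0, -0.0023, 0.0003, 0.0016, 0, 0, 0, -0.0023, 0.0003, 0.0016, 0, 0, 0])

```text
t: 18.55
tcp_pos: [0.5637, -0.0027, 0.2248]
eef_rot: [0.0, 0.75, 0.662, 0.001]
wrist_force: [6.5, -1.5, -1.9]
gripper_width: 0.011
grasp_force: 30.0
```

```bash
python3 -c "
from tab import *
t=rep(); tab(t,t+.03,3)"
```

```text
t 18.55 th 1.0079 Ft -6.64 Fr 1.92
top red 87 top pts [0.602 0.163 0.139]
wrist red 528 top pts [0.602 0.16  0.139]
1.018 -0.0019 0.0002 0.0012
1.028 -0.0039 0.0005 0.0024
1.038 -0.0058 0.0007 0.0036
```

```bash
cat > arc.py <<'E'
import numpy as np
from scipy.optimize import least_squares
P=np.array([[.5637,-.0027,.2248],[.5751,-.0042,.216],[.5844,-.0052,.2081],[.5983,-.0069,.1943],[.6114,-.0086,.179],[.6224,-.0099,.1641],[.6402,-.012,.1323],[.6508,-.0134,.1017]])
m=np.polyfit(P[:,0],P[:,1],1); k=np.hypot(1,m[0])
u=P[:,0]*k
s=least_squares(lambda v:np.hypot(u-v[0],P[:,2]-v[1])-.228,[.435,.03])
u0,z0=s.x; print('yaw',m[0],'centre',s.x,'res',s.fun.round(4))
th=np.arctan2(P[:,2]-z0,u-u0); print(th.round(3))
def pt(t): x=(u0+.228*np.cos(t))/k; return np.array([x,np.polyval(m,x),z0+.228*np.sin(t)])
def path(a,b,n,p0):
    for t in np.linspace(a,b,n+1)[1:]: print(round(t,3),(pt(t)-p0).round(4).tolist())
E
python3 - <<'E'
from arc import *
path(th[0],.6,18,P[0]); print(pt(0))
E
```

```text
yaw -0.12209353293877048 centre [0.43696    0.03799258] res [ 0.0001 -0.     -0.     -0.0001 -0.0001  0.0001  0.0004 -0.0002]
[0.959 0.896 0.842 0.756 0.667 0.586 0.426 0.283]
0.94 [0.0036, -0.0005, -0.0027]
0.92 [0.0072, -0.0009, -0.0055]
0.9 [0.0108, -0.0013, -0.0083]
0.88 [0.0143, -0.0018, -0.0111]
0.86 [0.0178, -0.0022, -0.0141]
0.84 [0.0212, -0.0026, -0.0171]
0.82 [0.0245, -0.003, -0.0202]
0.8 [0.0278, -0.0034, -0.0233]
0.78 [0.031, -0.0038, -0.0265]
0.76 [0.0341, -0.0042, -0.0298]
0.74 [0.0372, -0.0046, -0.0331]
0.72 [0.0402, -0.0049, -0.0365]
0.7 [0.0432, -0.0053, -0.04]
0.68 [0.046, -0.0056, -0.0435]
0.66 [0.0488, -0.006, -0.047]
0.64 [0.0516, -0.0063, -0.0507]
0.62 [0.0542, -0.0066, -0.0543]
0.6 [0.0568, -0.007, -0.0581]
[ 0.6600585  -0.01448864  0.03799258]
```

Converted, -0.0581 m / 0.8 = -0.0726, 0.0568 m / 0.8 = 0.071.

Emit:
drive_tool(deltas=[0.0045, -0.0006, -0.0034, 0, 0, 0, 0.009, -0.0011, -0.0069, 0, 0, 0, 0.0135, -0.0016, -0.0104, 0, 0, 0, 0.0179, -0.0023, -0.0139, 0, 0, 0, 0.0223, -0.0028, -0.0176, 0, 0, 0, 0.0265, -0.0033, -0.0214, 0, 0, 0, 0.0306, -0.0038, -0.0253, 0, 0, 0, 0.0348, -0.0043, -0.0291, 0, 0, 0, 0.0388, -0.0048, -0.0331, 0, 0, 0, 0.0426, -0.0053, -0.0373, 0, 0, 0, 0.0465, -0.0058, -0.0414, 0, 0, 0, 0.0503, -0.0061, -0.0456, 0, 0, 0, 0.054, -0.0066, -0.05, 0, 0, 0, 0.0575, -0.007, -0.0544, 0, 0, 0, 0.061, -0.0075, -0.0588, 0, 0, 0, 0.0645, -0.0079, -0.0634, 0, 0, 0, 0.0678, -0.0083, -0.0679, 0, 0, 0, 0.071, -0.0088, -0.0726, 0, 0, 0, 0.071, -0.0088, -0.0726, 0, 0, 0, 0.071, -0.0088, -0.0726, 0, 0, 0])

```text
t: 20.65
tcp_pos: [0.6209, -0.0098, 0.1667]
eef_rot: [0.001, 0.75, 0.662, 0.001]
wrist_force: [6.7, 3.0, 1.6]
gripper_width: 0.0109
grasp_force: 30.0
```

```bash
python3 - <<'E'
from tab import rep
rep()
from arc import *
path(.6,.31,15,pt(.6));print();path(.31,.1,14,pt(.31))
E
```

```text
t 20.65 th 0.6318 Ft -2.38 Fr 6.02
top red 89 top pts [0.601 0.163 0.139]
wrist red 24 top pts [0.591 0.156 0.13 ]
yaw -0.12209353293877048 centre [0.43696    0.03799258] res [ 0.0001 -0.     -0.     -0.0001 -0.0001  0.0001  0.0004 -0.0002]
[0.959 0.896 0.842 0.756 0.667 0.586 0.426 0.283]
0.581 [0.0024, -0.0003, -0.0037]
0.561 [0.0048, -0.0006, -0.0074]
0.542 [0.0071, -0.0009, -0.0111]
0.523 [0.0093, -0.0011, -0.0149]
0.503 [0.0115, -0.0014, -0.0188]
0.484 [0.0135, -0.0017, -0.0226]
0.465 [0.0155, -0.0019, -0.0266]
0.445 [0.0175, -0.0021, -0.0305]
0.426 [0.0193, -0.0024, -0.0345]
0.407 [0.0211, -0.0026, -0.0386]
0.387 [0.0228, -0.0028, -0.0426]
0.368 [0.0244, -0.003, -0.0467]
0.349 [0.0259, -0.0032, -0.0508]
0.329 [0.0274, -0.0033, -0.055]
0.31 [0.0287, -0.0035, -0.0592]

0.295 [0.001, -0.0001, -0.0033]
0.28 [0.002, -0.0002, -0.0065]
0.265 [0.0029, -0.0004, -0.0098]
0.25 [0.0038, -0.0005, -0.0131]
0.235 [0.0046, -0.0006, -0.0165]
0.22 [0.0053, -0.0007, -0.0198]
0.205 [0.006, -0.0007, -0.0231]
0.19 [0.0067, -0.0008, -0.0265]
0.175 [0.0073, -0.0009, -0.0299]
0.16 [0.0079, -0.001, -0.0332]
0.145 [0.0084, -0.001, -0.0366]
0.13 [0.0089, -0.0011, -0.04]
0.115 [0.0093, -0.0011, -0.0434]
0.1 [0.0097, -0.0012, -0.0468]
```

The pawl stays thrown over (ball x 0.60). I'll lower further, with a 1 mm outward correction.

Converted, -0.0592 m / 0.8 = -0.074, -0.055 m / 0.8 = -0.0688.

Emit:
drive_tool(deltas=[0.0043, -0.0004, -0.0046, 0, 0, 0, 0.0073, -0.0008, -0.0093, 0, 0, 0, 0.0101, -0.0011, -0.0139, 0, 0, 0, 0.0129, -0.0014, -0.0186, 0, 0, 0, 0.0156, -0.0016, -0.0235, 0, 0, 0, 0.0181, -0.0019, -0.0283, 0, 0, 0, 0.0206, -0.0021, -0.0333, 0, 0, 0, 0.0231, -0.0024, -0.0381, 0, 0, 0, 0.0254, -0.0026, -0.0431, 0, 0, 0, 0.0276, -0.0029, -0.0483, 0, 0, 0, 0.0298, -0.0031, -0.0533, 0, 0, 0, 0.0318, -0.0034, -0.0584, 0, 0, 0, 0.0336, -0.0036, -0.0635, 0, 0, 0, 0.0355, -0.0038, -0.0688, 0, 0, 0, 0.0371, -0.004, -0.074, 0, 0, 0, 0.0371, -0.004, -0.074, 0, 0, 0, 0.0371, -0.004, -0.074, 0, 0, 0])

```text
t: 22.45
tcp_pos: [0.6504, -0.0134, 0.1069]
eef_rot: [0.001, 0.75, 0.662, 0.001]
wrist_force: [8.8, 1.5, -0.6]
gripper_width: 0.0116
grasp_force: 30.0
```

```bash
python3 - <<'E'
from tab import rep
rep()
E
```

```text
t 22.45 th 0.3345 Ft -3.34 Fr 7.88
top red 96 top pts [0.601 0.162 0.139]
wrist red 1 top pts [0.501 0.182 0.023]
```

Converted, -0.0468 m / 0.8 = -0.0585, -0.001 m / 0.8 = -0.0013.

Emit:
drive_tool(deltas=[0.0025, -0.0001, -0.0041, 0, 0, 0, 0.0041, -0.0003, -0.0081, 0, 0, 0, 0.0055, -0.0005, -0.0123, 0, 0, 0, 0.0066, -0.0006, -0.0164, 0, 0, 0, 0.0076, -0.0008, -0.0206, 0, 0, 0, 0.0086, -0.0009, -0.0248, 0, 0, 0, 0.0095, -0.0009, -0.0289, 0, 0, 0, 0.0104, -0.001, -0.0331, 0, 0, 0, 0.0111, -0.0011, -0.0374, 0, 0, 0, 0.0119, -0.0013, -0.0415, 0, 0, 0, 0.0125, -0.0013, -0.0458, 0, 0, 0, 0.0131, -0.0014, -0.05, 0, 0, 0, 0.0136, -0.0014, -0.0543, 0, 0, 0, 0.0141, -0.0015, -0.0585, 0, 0, 0, 0.0141, -0.0015, -0.0585, 0, 0, 0, 0.0141, -0.0015, -0.0585, 0, 0, 0])

```text
t: 24.15
tcp_pos: [0.6608, -0.0146, 0.0604]
eef_rot: [0.0, 0.75, 0.662, 0.0]
wrist_force: [6.4, 0.6, -3.4]
gripper_width: 0.0112
grasp_force: 30.0
```

```bash
python3 - <<'E'
from tab import rep
rep()
E
```

```text
t 24.15 th 0.1251 Ft -4.12 Fr 5.79
top red 74 top pts [0.579 0.166 0.145]
```

Converted, -0.02 m / 0.8 = -0.025, 0.0014 m / 0.8 = 0.0018.

Emit:
drive_tool(deltas=[0.0013, 0, -0.0031, 0, 0, 0, 0.0018, 0, -0.0063, 0, 0, 0, 0.002, 0, -0.0094, 0, 0, 0, 0.0023, 0, -0.0125, 0, 0, 0, 0.0025, -0.0001, -0.0156, 0, 0, 0, 0.0028, -0.0001, -0.0188, 0, 0, 0, 0.0029, -0.0001, -0.0219, 0, 0, 0, 0.003, -0.0001, -0.025, 0, 0, 0, 0.003, -0.0001, -0.025, 0, 0, 0, 0.003, -0.0001, -0.025, 0, 0, 0, 0.003, -0.0001, -0.025, 0, 0, 0])

```text
t: 25.35
tcp_pos: [0.6624, -0.0148, 0.0406]
eef_rot: [-0.0, 0.75, 0.662, -0.001]
wrist_force: [-1.5, -2.6, -2.4]
gripper_width: 0.0112
grasp_force: 30.0
```

```bash
python3 - <<'E'
from tab import rep
rep()
E
```

```text
t 25.35 th 0.0375 Ft -2.35 Fr -1.26
top red 73 top pts [0.562 0.169 0.146]
```

Converted, -0.005 m / 0.8 = -0.0063, -0.001 m / 0.8 = -0.0013.

Emit:
drive_tool(deltas=[0, 0, -0.0013, 0, 0, 0, 0, 0, -0.0025, 0, 0, 0, 0, 0, -0.0038, 0, 0, 0, 0, 0, -0.005, 0, 0, 0, 0, 0, -0.0063, 0, 0, 0, 0, 0, -0.0063, 0, 0, 0, 0, 0, -0.0063, 0, 0, 0, 0, 0, -0.0063, 0, 0, 0])

```text
t: 26.25
tcp_pos: [0.6626, -0.0148, 0.0357]
eef_rot: [-0.0, 0.75, 0.662, -0.001]
wrist_force: [-4.7, -2.5, -2.9]
gripper_width: 0.0112
grasp_force: 30.0
```

```bash
python3 - <<'E'
from tab import rep
rep()
E
```

```text
t 26.25 th 0.016 Ft -2.85 Fr -4.37
top red 60 top pts [0.543 0.17  0.144]
```

Emit:
drive_tool(deltas=[-0.0005, 0, -0.0006, 0, 0, 0, -0.0008, 0, -0.0013, 0, 0, 0, -0.0008, 0, -0.0019, 0, 0, 0, -0.0008, 0, -0.0025, 0, 0, 0, -0.0008, 0, -0.0025, 0, 0, 0, -0.0008, 0, -0.0025, 0, 0, 0, -0.0008, 0, -0.0025, 0, 0, 0])

```text
t: 27.05
tcp_pos: [0.6627, -0.0148, 0.0341]
eef_rot: [0.0, 0.75, 0.662, 0.0]
wrist_force: [-2.2, -3.2, -1.5]
gripper_width: 0.0111
grasp_force: 30.0
```

```bash
python3 - <<'E'
from tab import rep
rep()
E
```

```text
t 27.05 th 0.0091 Ft -1.47 Fr -1.78
top red 58 top pts [0.546 0.17  0.144]
```

Converted, -0.001 m / 0.8 = -0.0013, -0.0005 m / 0.8 = -0.0006.

Emit:
drive_tool(deltas=[0, 0, -0.0006, 0, 0, 0, 0, 0, -0.0013, 0, 0, 0, 0, 0, -0.0013, 0, 0, 0, 0, 0, -0.0013, 0, 0, 0, 0, 0, -0.0013, 0, 0, 0])

```text
t: 27.65
tcp_pos: [0.6627, -0.0147, 0.0332]
eef_rot: [0.0, 0.75, 0.662, 0.0]
wrist_force: [-2.3, -4.7, -2.0]
gripper_width: 0.0109
grasp_force: 30.0
```

```bash
python3 - <<'E'
from tab import rep
rep()
E
```

```text
t 27.65 th 0.0051 Ft -2.04 Fr -1.69
top red 61 top pts [0.543 0.17  0.144]
```

Still carrying about 2 N, so I go down another 1.5 mm.

Converted, -0.0015 m / 0.8 = -0.0019, -0.001 m / 0.8 = -0.0013.

Emit:
drive_tool(deltas=[0, 0, -0.0006, 0, 0, 0, 0, 0, -0.0013, 0, 0, 0, 0, 0, -0.0019, 0, 0, 0, 0, 0, -0.0019, 0, 0, 0, 0, 0, -0.0019, 0, 0, 0, 0, 0, -0.0019, 0, 0, 0])

```text
t: 28.35
tcp_pos: [0.6626, -0.0147, 0.032]
eef_rot: [0.0, 0.75, 0.662, 0.0]
wrist_force: [-3.1, -4.8, -0.4]
gripper_width: 0.0111
grasp_force: 30.0
```

```bash
python3 - <<'E'
from tab import rep
rep()
E
```

```text
t 28.35 th -0.0 Ft -0.39 Fr -2.48
top red 61 top pts [0.543 0.17  0.144]
```

Converted, -0.0008 m / 0.8 = -0.001, -0.0004 m / 0.8 = -0.0005.

Emit:
drive_tool(deltas=[0, 0, -0.0005, 0, 0, 0, 0, 0, -0.001, 0, 0, 0, 0, 0, -0.001, 0, 0, 0, 0, 0, -0.001, 0, 0, 0, 0, 0, -0.001, 0, 0, 0])

```text
t: 28.95
tcp_pos: [0.6627, -0.0147, 0.032]
eef_rot: [0.0, 0.75, 0.662, 0.0]
wrist_force: [-5.0, -5.8, 3.2]
gripper_width: 0.0112
grasp_force: 30.0
```

```bash
python3 - <<'E'
from tab import rep
rep()
from h import *
p,d=optics.camera('scene'); cv2.imwrite('pics/s3.png',cv2.resize(p[130:290,220:460,::-1],None,fx=3,fy=3))
E
```

```text
t 28.95 th 0.0001 Ft 3.16 Fr -4.29
top red 61 top pts [0.543 0.17  0.144]
```

View pics/s3.png

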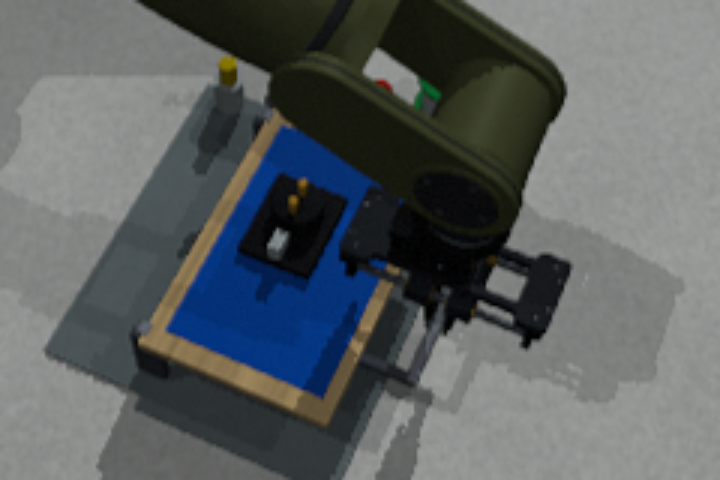

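The board lies flat: its height stopped changing and the force changed sign to +3 N. I'll relieve that, release, and rise straight up.

Emit:
drive_tool(deltas=[-0.0008, 0.0008, 0.0008, 0, 0, 0, -0.001, 0.0013, 0.0009, 0, 0, 0, -0.001, 0.0013, 0.0009, 0, 0, 0])

```text
t: 29.4
tcp_pos: [0.6628, -0.0148, 0.0321]
eef_rot: [0.002, 0.75, 0.662, 0.0]
wrist_force: [-0.8, -7.7, -2.4]
gripper_width: 0.0111
grasp_force: 30.0
```

Emit:
drive_tool(deltas=[0, 0, 0, 0, 0, 0, 0, 0, 0, 0, 0, 0, 0, 0, 0, 0, 0, 0, 0, 0, 0, 0, 0, 0, 0, 0, 0, 0, 0, 0, 0, 0, 0, 0, 0, 0], gripper=0.045)

```text
t: 30.0
tcp_pos: [0.6618, -0.0134, 0.0315]
eef_rot: [0.0, 0.75, 0.662, 0.0]
wrist_force: [0.2, 0.3, -0.2]
gripper_width: 0.0444
grasp_force: 0.0
```

Converted, 0.22 m / 0.8 = 0.275, 0.19 m / 0.8 = 0.2375.

Emit:
drive_tool(deltas=[0, 0, 0.0063, 0, 0, 0, 0, 0, 0.0188, 0, 0, 0, 0, 0, 0.0375, 0, 0, 0, 0, 0, 0.0625, 0, 0, 0, 0, 0, 0.1, 0, 0, 0, 0, 0, 0.1375, 0, 0, 0, 0, 0, 0.1875, 0, 0, 0, 0, 0, 0.2375, 0, 0, 0, 0, 0, 0.275, 0, 0, 0, 0, 0, 0.275, 0, 0, 0, 0, 0, 0.275, 0, 0, 0])

```text
t: 31.1
tcp_pos: [0.6622, -0.0137, 0.2538]
eef_rot: [0.001, 0.75, 0.662, 0.001]
wrist_force: [-0.1, -0.4, -0.4]
gripper_width: 0.0449
grasp_force: 0.0
```

```bash
python3 - <<'E'
from tab import rep
rep()
from h import *
print(sense()['wrist_force'])
p,d=optics.camera('top'); cv2.imwrite('pics/t4.png',cv2.resize(p[110:300,200:480,::-1],None,fx=2.5,fy=2.5))
P={}
for n in ['handle','sensor_a','spool']:
    for r in optics.pinpoint(n,'top')[:2]:
        a,b=r['position'][0]*400,r['position'][1]*640; print(n,r['score'],round(a),round(b),atd('top',a,b,d[int(a),int(b)]).round(3),atz('top',a,b,0).round(3))
E
```

```text
t 31.1 th 1.3365 Ft -0.01 Fr -0.43
top red 62 top pts [0.543 0.17  0.144]
wrist red 664 top pts [0.548 0.168 0.144]
[ 0.27767342 -0.34686899 -0.3455871 ]
sensor_a 0.98 186 441 [ 0.579 -0.265  0.052] [ 0.589 -0.281  0.   ]
sensor_a 0.89 236 436 [ 0.451 -0.249  0.05 ] [ 0.454 -0.264  0.   ]
spool 0.81 179 242 [0.595 0.251 0.053] [0.606 0.261 0.   ]
```

View pics/t4.png

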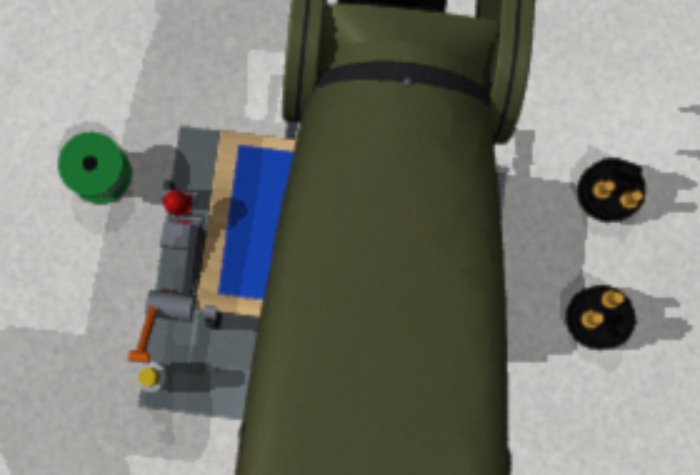

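The board is flat, the ball leans to the hinge side (x 0.543, pawl in), and the sensors and spool have not moved. The arm is clear, so I hand the job in.

```bash
python3 -c "
from h import *
print(order.finish_job())"
```

```text
the job is handed in; nothing more can be done
None
```

The job is handed in: I raised the board until the pawl tipped over, at about 4 N extra at the handle, then lowered it flat onto its rests with the pawl back in and let go; the sensors and spool did not move.

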